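# Proof a sprung seat corner to the set index

## Robot

A 7-joint arm with a two-finger parallel gripper is mounted at the origin on the work surface. World frame = base frame: x ahead of the robot, y to its left, z up, the work surface at z = 0. Lengths are in m, angles in rad, forces in N, time in s.
With the tool pointing down it reaches from about 0.4 to 0.875 m from the base axis. Payload 19.3 kg.
Tool frame: the origin (TCP) lies at the very end of the fingers, on their centre line; the grasp point (between the pads) lies 19 mm behind it; z points along the fingers, y is the line along which they close (so a half turn about z gives the same grasp; the last joint's range is limited). The gripper opens to 85 mm and grips with 20 to 120 N. Pads are 22 mm wide; open, the fingers measure 114 mm over their backs; the gripper's body (76 mm by 85 mm) begins 54 mm behind the grasp point. The pads swing forward as they close: fully open they stand 13 mm farther back than shut.
Start: joints at [1.22, 0.521, -0.036, 1.599, 0.021, 1.021, -0.113], TCP at [0.173, -0.601, 0.198] pointing down, gripper open.
Joint ranges: [-2.91, 2.91], [-0.3, 2.13], [-1.5, 1.42], [0.17, 2.43], [-1.26, 4.41], [0.16, 1.93], [-2.52, 2.52]. Speed limits (rad/s): [1.89, 1.89, 2.39, 2.39, 3.01, 3.01, 3.01].

## Interface

Orientations are given as a unit quaternion [x, y, z, w].
In Python, from plant import ctrl gives the robot as it stands.
- The arm moves only by the tool drive_tool, never from a script. Its arguments are lists of equal length, an entry for each row: "gripper": the finger opening in mm, from 0 to 85.4; "linear": the shift along the tool's x, y, z in mm, a list of three; "rotation": the turn, a rotation vector about the tool's x, y, z in rad, a list of three. A call has 1 to 12 rows; each row shifts and turns the commanded pose from where the row before left it, along the tool's axes as they then stand; what a row does not reach is not made up. A row lasts 1/10 s, in which the tool goes at most 50 mm and 8.59 degrees, less where a joint would pass 70% of its speed; a pose out of reach is approached as far as the arm can. A call with a gripper value outside its range is refused whole. The fingers move at their own pace and stop on an object; "squeeze" is the grip in N (left out, the last holds). Time passes only in rows, so rows that do not move let the fingers close. It gives the time, the measured TCP pose, the force, the opening and the grip force at its end, in the units of the state.
- ctrl.get_obs(): the state, without advancing time (a new reading comes with each control period).
- ctrl.capture(name): name is "scene" or "top" or "wrist"; returns a dict with "color" (400x640x3 uint8, blue, green, red), "mtx" (3x3 intrinsics, pixels), "extrinsics" (4x4, takes a point from world to camera coordinates). Camera axes: x right, y down, z forward; pixel columns grow to the right and rows downward; lengths in m; the calibration is good to about 2 mm. The wrist camera is an equidistant fisheye: a pixel r from the principal point sees the ray r / f radians off the axis. A picture is of the moment at which its call begins. There is no depth.
- ctrl.job_done(): hands the job in; it is judged then, once.
Trained networks look in the newest picture that a camera, given by its name, has taken for a name from the list of things; names that differ only in an ending like _2 or _b are one class to them, and where a whole thing is asked for, a point or a joint stands for the part that bears it (a point fixed in the world has none). Each returns a list of dicts, best first, with "conf" (0 to 1); they miss things now and then, are a little off and sometimes report something else, mostly with a low value. They report only what shows in the picture. A call takes as long as a camera call.
- ctrl.find_in(camera, label): "position" ([x, y, z] in m, in world coordinates, good to about 4 mm: the middle of the surface that is visible of it).
The state is a dict: "time": time; "joints": joint angles; "qd": joint speeds; "joint_torque": joint torques, N m; "position": TCP position; "tool_rot": TCP orientation; "contact_force": force on the tool from outside, world axes, zero at the start; "ft_torque": the same for the moment, N m; "grip_width": finger opening in m; "finger_force": force on a finger pad.
Only numpy, scipy, OpenCV 4.12 (cv2) and the standard library are available. Lean on these libraries where they do the work, as an engineer would, in place of code of your own. Each camera call takes 0.05 s, during which the arm holds its last target. There are 200 camera calls.

## Task

On the spring test board, press the padded corner of the rocking plywood seat blank slowly down with your fingertips until the needle points at the brass index, without running the needle past it, and keep it there for about a second. Then let go, so that the blank springs back to rest. Only press: do not pull the corner up, do not touch the needle or the index, and leave the other things on the bench where they are.

Things in the scene. Friction and masses are not known exactly. Their poses are not given: they have to be found in the camera images.
- board: The spring test board, bolted down: brown wooden base 250 x 370 x 18 mm. Origin on the bench surface below the middle of the blank (base spans x -125..125, y -155..215 mm); +x points away from the padded corner, +y towards the scale, z up. Two axle brackets stand at y = -132 and 132 mm, 82 mm tall. The scale is a white strip 150 mm long (x) and 45 mm wide at y = 165..210 mm, its top 190 mm above the bench, with black lines every 10 mm, on two thin posts.
- rocker (a joint): Tilt of the seat blank, rad: 0 at rest (padded corner 0.2 rad up), growing as the padded corner is pressed down; stop at 0.42. The blank is a square plywood plate, 170 mm a side, 12 mm thick, rocking on its diagonal about an axle along the board's y, 70 mm above the bench at board x = 0; corners at 120 mm from the middle. A spring of about 3 N m/rad (damped) brings it back to 0: about 32 N/rad at the pad, so 4 to 12 N at the index.
- pad_top (a point): Centre of the top of the round black rubber pad, 34 mm diameter and 10 mm high, on the blank's corner over the coil spring, on the robot's side of the axle, 95 mm from it. At rest it is about 105 mm above the bench; its z axis is normal to the blank. It goes down about 0.73 mm for each mm that the needle tip moves.
- pad: The same rubber pad; origin at the centre of its underside, on the blank's upper face.
- needle: The steel needle, 6 mm thick, fixed to the blank's axle at board y = 155 mm; upright, 130 mm long, its top bent outward over the scale. Origin on the axle above the middle of the board.
- needle_tip (a point): The needle's pointed tip over the scale, about 200 mm above the bench, 130 mm above the axle. It moves along the board's -x as the pad is pressed, 130 mm x the tilt.
- index_point (a point): The end, beside the needle tip's path, of the brass index, a tab 10 mm wide on a small brass slider at the scale's outer edge, set anew before each test, 16 to 46 mm of needle travel from the rest place. This point lies at the middle of the tab's end, on its top face, 195 mm above the bench; its axes are the board's. The needle points at it when the tip has the same board x. It slides along the scale if knocked.
- bun_foot_mid (a point): Bystander: turned dark wooden furniture foot, 54 mm diameter, 58 mm tall, standing; point at its centre.
- wax_jar_mid (a point): Bystander: jar 54 mm diameter, 70 mm tall, standing; point at its centre.
- driver: Bystander: screwdriver lying on the bench, along its x, 200 mm long, handle 26 mm thick; origin under its middle.
- offcut_mid (a point): Bystander: wooden offcut 110 x 40 x 35 mm lying on the bench; point at its centre.

How it is judged:
On the way:
1. a fingertip presses the pad and the needle stands still at the index (tip within 5 mm of the middle of the tab) for 0.5 s (x of needle_tip in the frame of index_point between -0.005 and 0.005 m and contact force between the fingers and pad above 0.8 N and velocity of joint rocker between -0.1 and 0.1 rad/s), for 0.5 s.
At the end, for the whole second after the job is handed in: The blank is back at rest (tilt within 0.03 rad of 0, still), the index is where it was set (4 mm), and the four bystanders lie where they were (20 mm) (value of joint rocker between -0.03 and 0.03 rad and velocity of joint rocker between -0.05 and 0.05 rad/s and distance of index_point from where it was at the start of the episode below 0.004 m and distance of each of bun_foot_mid, wax_jar_mid, driver, offcut_mid from where it was at the start of the episode below 0.02 m); the robot touches nothing.
It fails at once if the needle runs more than 10 mm past the index (x of needle_tip in the frame of index_point below -0.01 m).
It fails at once if the padded corner is pulled up above its rest place (value of joint rocker below -0.05 rad).
It fails at once if the robot touches the needle (contact force between any of the fingers, the arm and needle above 0.5 N).
It fails at once if the index is shifted (distance of index_point from where it was at the start of the episode above 0.004 m).
It fails at once if a bystander is moved or lifted (20 mm) (distance of any of bun_foot_mid, wax_jar_mid, driver, offcut_mid from where it was at the start of the episode above 0.02 m).
It also fails if it takes over 32 s, if anything falls off the work surface, if the arm or the gripper's body presses on something with over 40 N, if the wrist force passes 120 N, or if a joint passes its speed limit or range.

## Working session

There is one attempt and no reset: what is moved stays moved. The work goes in short steps, Python scripts to look and compute and a tool call to move; the robot and the scene stay as the last step left them, time stands still between calls to the robot, and variables do not carry over. Pictures are saved under pics/ and viewed, at most 10 in all, crops included, and the job is handed in when it is done.

Besides the shell and the picture viewer there is one more tool, called after "Emit:" in YAML: its name, and indented under it one key for each argument. drive_tool: Moves the arm, as the interface text tells. Its arguments: {"type":"object","properties":{"gripper":{"type":"array","items":{"type":"number"}},"linear":{"type":"array","items":{"type":"array","items":{"type":"number"}}},"rotation":{"type":"array","items":{"type":"array","items":{"type":"number"}}},"squeeze":{"type":"number"}},"required":["gripper","linear","rotation"]}

```bash
mkdir -p pics; ls; python3 - <<'E'
from plant import ctrl
import cv2,numpy as np
o=ctrl.get_obs(); print({k:np.round(v,3).tolist() for k,v in o.items()})
for c in ("scene","top"):
    r=ctrl.capture(c); cv2.imwrite(f"pics/{c}0.png",r["color"]); np.savez(c,**{k:r[k] for k in("mtx","extrinsics")})
    print(c,np.round(r["mtx"],1).tolist(),np.round(r["extrinsics"],3).tolist())
    for l in("board","pad_top","needle_tip","index_point","bun_foot_mid","wax_jar_mid","driver","offcut_mid"):
        print(l,[(np.round(d["position"],3).tolist(),round(d["conf"],2)) for d in ctrl.find_in(c,l)[:2]])
E
```

```text
pics
{'time': 0.0, 'joints': [1.22, 0.522, -0.036, 1.6, 0.021, 1.021, -0.113], 'qd': [0.001, -0.0, 0.0, -0.002, 0.001, -0.001, 0.001], 'joint_torque': [-0.001, -92.711, 1.98, -36.993, 0.018, 0.008, -0.0], 'position': [0.173, -0.6, 0.198], 'tool_rot': [0.99, 0.14, -0.0, -0.001], 'contact_force': [-0.098, 0.108, 0.237], 'ft_torque': [0.041, 0.014, -0.027], 'finger_force': 0.0, 'grip_width': 0.086}
scene [[388.8, 0.0, 321.0], [0.0, 388.8, 210.9], [0.0, 0.0, 1.0]] [[0.508, 0.861, 0.003, -0.281], [0.583, -0.341, -0.737, -0.192], [-0.634, 0.377, -0.676, 1.24], [0.0, 0.0, 0.0, 1.0]]
board [([0.623, 0.072, 0.016], 0.78)]
pad_top [([0.623, 0.074, 0.016], 0.63), ([0.562, 0.227, 0.134], 0.61)]
needle_tip [([0.564, 0.227, 0.139], 0.53)]
index_point [([0.523, 0.28, 0.198], 0.51)]
bun_foot_mid [([0.609, 0.076, 0.072], 0.62), ([0.484, -0.132, 0.043], 0.61)]
wax_jar_mid [([0.414, 0.144, 0.046], 0.9)]
driver [([0.411, 0.143, 0.048], 0.16)]
offcut_mid [([0.439, 0.317, 0.035], 0.66)]
top [[420.5, 0.0, 315.9], [0.0, 420.5, 193.4], [0.0, 0.0, 1.0]] [[-0.009, -1.0, -0.014, 0.057], [-0.987, 0.011, -0.163, 0.535], [0.163, 0.012, -0.987, 1.231], [0.0, 0.0, 0.0, 1.0]]
board [([0.575, 0.122, 0.017], 0.68)]
pad_top [([0.512, 0.048, 0.106], 0.51)]
needle_tip [([0.56, 0.231, 0.16], 0.64), ([0.575, 0.123, 0.018], 0.36)]
index_point [([0.519, 0.281, 0.193], 0.53)]
bun_foot_mid [([0.464, -0.13, 0.056], 0.65), ([0.6, 0.085, 0.078], 0.53)]
wax_jar_mid [([0.395, 0.146, 0.07], 0.52), ([0.565, 0.234, 0.159], 0.33)]
driver [([0.604, -0.18, 0.018], 0.72)]
offcut_mid [([0.42, 0.328, 0.037], 0.68), ([0.595, 0.082, 0.076], 0.2)]
```

```bash
python3 - <<'E'
import cv2
a=cv2.imread("pics/top0.png")[20:320,150:550];cv2.imwrite("pics/topc.png",cv2.resize(a,(800,600),interpolation=cv2.INTER_CUBIC))
E
```

```text
(no output)
```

View pics/scene0.png

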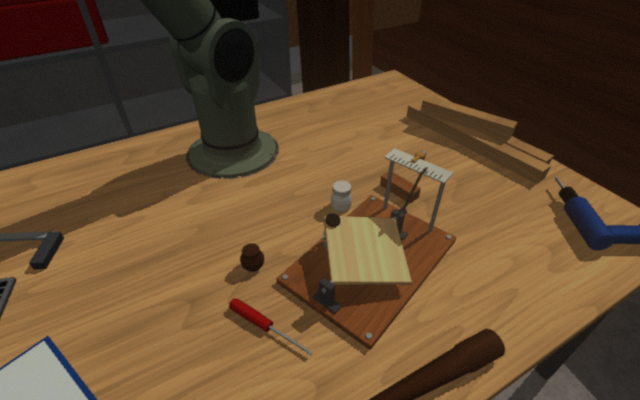

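View pics/topc.png

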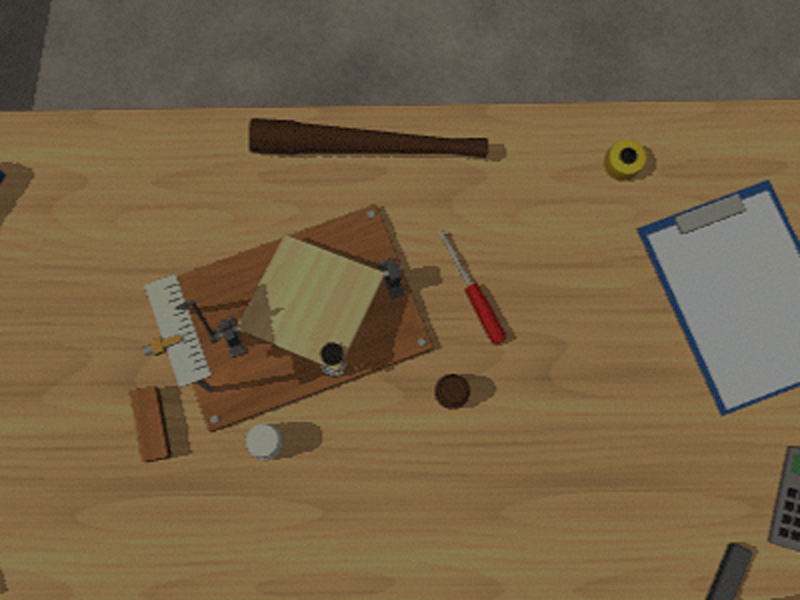

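The top view shows the board with its pad at crop (332,353), the scale at left (147–210, 275–385), the needle tip near (182,304) and the brass tab end near (178,340). The jar and offcut stand near the board's robot side, and the foot is to the right. I'll zoom on the scale and fit the board pose.

```bash
cat > h.py <<'E'
import numpy as np
from scipy.optimize import least_squares
def proj(c,P):
    d=np.load(c+".npz");E=d["extrinsics"];q=np.atleast_2d(P)@E[:3,:3].T+E[:3,3];q=q@d["mtx"].T
    return q[:,:2]/q[:,2:]
def b2w(p,P):
    P=np.atleast_2d(P);c,s=np.cos(p[2]),np.sin(p[2])
    return np.c_[p[0]+c*P[:,0]-s*P[:,1],p[1]+s*P[:,0]+c*P[:,1],P[:,2]]
E
python3 - <<'E'
import cv2
from h import *
px=np.array([(376,206),(434,349),(211,431),(147,286),(176,275),(210,374),(180,385),(332,353)])/2+[150,20]
B=np.array([(125,-155,18),(-125,-155,18),(-125,215,18),(75,210,190),(75,165,190),(-75,165,190),(-75,210,190),(-96,0,105)])/1000
r=least_squares(lambda p:(proj("top",b2w(p,B))-px).ravel(),[.58,.1,.3],loss="soft_l1")
print(r.x,np.round((proj("top",b2w(r.x,B))-px),1).tolist()); np.save("bp",r.x)
for n,P in dict(pad=(-.096,0,.105),tip=(0,.17,.2)).items(): print(n,b2w(r.x,P).round(4),proj("top",b2w(r.x,P)),proj("scene",b2w(r.x,P)))
for w in((.523,.28,.198),(.519,.281,.193)):
    d=np.array(w[:2])-r.x[:2];c,s=np.cos(r.x[2]),np.sin(r.x[2]);print("index board",c*d[0]+s*d[1],-s*d[0]+c*d[1])
a=cv2.resize(cv2.imread("pics/top0.png")[145:225,210:290],(600,600),interpolation=cv2.INTER_CUBIC)
cv2.imwrite("pics/z.png",a)
b=cv2.resize(cv2.imread("pics/scene0.png")[130:280,310:470],(800,600)[:1]*1+(600,) if 0 else (640,600),interpolation=cv2.INTER_CUBIC)
cv2.imwrite("pics/z2.png",b)
E
```

```text
[0.60097888 0.08086344 0.34579809] [[0.6, -1.6], [0.3, -0.5], [-1.2, 0.3], [-1.3, -0.9], [-0.2, -1.0], [0.7, 0.6], [-0.2, 1.0], [0.7, 1.9]]
pad [[0.5107 0.0483 0.105 ]] [[316.71537767 198.38507565]] [[330.07328963 216.36732307]]
tip [[0.5434 0.2408 0.2   ]] [[244.25678728 181.73223496]] [[413.60889807 163.18419322]]
index board -0.005866067982012932 0.21377947826295546
index board -0.009290341318511836 0.2160760740299425
```

View pics/z.png

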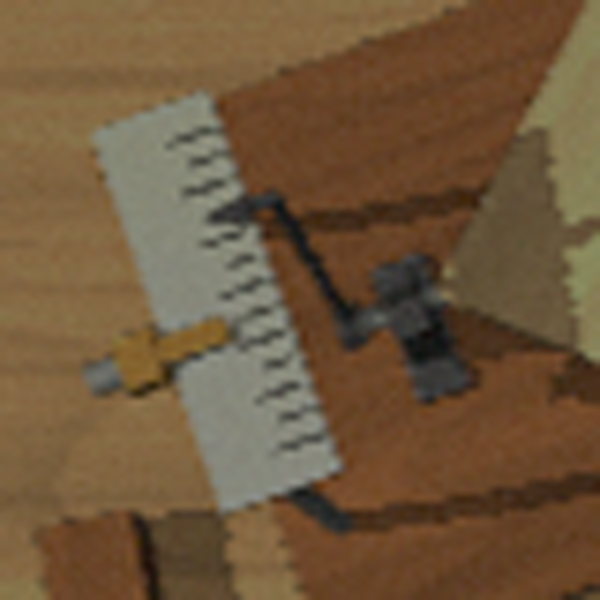

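View pics/z2.png

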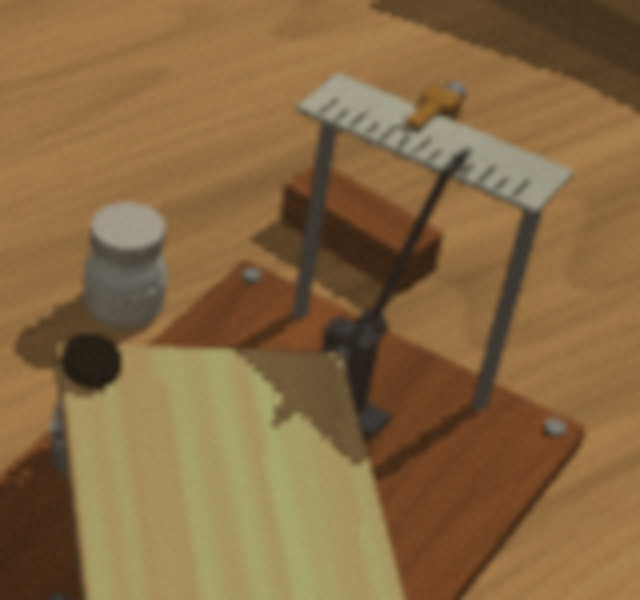

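The zooms show the needle tip at full-image top (238.7,173.9) and scene (425,168.7), and the tab end at top (240.9,189) and scene (412.5,160.8). The scale is not centred on x=0, so I'll refit with that free.

```bash
python3 - <<'E'
from h import *
top=np.vstack([np.array([(376,206),(434,349),(211,431),(332,353)])/2+[150,20],np.array([(95,133),(208,92),(342,466),(225,510),(215,217),(232,330)])/7.5+[210,145]])
sc=np.array([(92,358),(303,108),(338,73),(573,175),(535,210),(460,155),(410,123)])/4+[310,130]
def pts(v):
    x=v[3];a=v[4]
    S=[(x+.075,.21,.19),(x+.075,.165,.19),(x-.075,.165,.19),(x-.075,.21,.19)]
    tip=(v[7],v[5],.2);ix=(v[4],v[6],.195);pad=(-.096,0,.105)
    return np.array([(.125,-.155,.018),(-.125,-.155,.018),(-.125,.215,.018),pad]+S+[tip,ix]),np.array([pad,S[3],S[3],S[0],S[0],tip,ix])
def f(v):
    t,s=pts(v); s[1]=(v[3]-.075,.165,.19); s[2]=(v[3]-.075,.21,.19);s[3]=(v[3]+.075,.21,.19);s[4]=(v[3]+.075,.165,.19)
    return np.r_[(proj("top",b2w(v,t))-top-v[8:10]).ravel(),(proj("scene",b2w(v,s))-sc-v[10:12]).ravel(),v[8:12]]
r=least_squares(f,[.6,.08,.34,-.02,-.03,.175,.19,0,0,0,0,0],loss="soft_l1")
v=r.x;print(v.round(4));print(np.round(r.fun,1).reshape(-1,2).tolist());np.save("bp",v[:3])
print("travel",v[7]-v[4],"pad",b2w(v,(-.096,0,.105)).round(4))
E
```

```text
[ 0.6064  0.0821  0.345  -0.0032 -0.0172  0.1743  0.1857  0.0213 -0.0842
 -1.1258 -0.2892 -0.9715]
[[0.3, -2.1], [-0.0, -1.1], [-1.5, -0.4], [0.3, 1.2], [-0.4, -0.4], [0.2, -0.6], [0.1, 0.7], [-0.2, 0.6], [1.2, 0.2], [-0.2, 0.1], [-0.8, -0.9], [-1.8, -0.1], [-0.1, 0.3], [0.4, -0.5], [0.4, 0.6], [0.7, -0.7], [-0.1, 0.3], [-0.1, -1.1], [-0.3, -1.0]]
travel 0.0384168458622585 pad [[0.5161 0.0496 0.105 ]]
```

Emit:
drive_tool:
  gripper: [0,0,0,0,0,0,0,0,0,0,0,0]
  linear:
    - [14,-15,0]
    - [28,-29,0]
    - [28,-29,0]
    - [28,-29,0]
    - [28,-29,0]
    - [28,-29,0]
    - [28,-29,0]
    - [28,-29,0]
    - [28,-29,0]
    - [28,-29,0]
    - [28,-29,0]
    - [28,-29,0]
  rotation:
    - [0,0,0]
    - [0,0,0]
    - [0,0,0]
    - [0,0,0]
    - [0,0,0]
    - [0,0,0]
    - [0,0,0]
    - [0,0,0]
    - [0,0,0]
    - [0,0,0]
    - [0,0,0]
    - [0,0,0]
  squeeze: 30

```text
time: 2.1
position: [0.3906, -0.1889, 0.1987]
tool_rot: [0.99, 0.14, 0.0, 0.0]
contact_force: [0.8, -1.7, 0.6]
grip_width: 0.0003
finger_force: 0.0
```

Emit:
drive_tool:
  gripper: [0,0,0,0,0,0,0,0,0]
  linear:
    - [26,-28,0]
    - [26,-28,0]
    - [26,-28,5]
    - [26,-28,10]
    - [26,-28,10]
    - [26,-28,10]
    - [18,-18,10]
    - [10,-9,10]
    - [0,0,5]
  rotation:
    - [0,0,0]
    - [0,0,0]
    - [0,0,0]
    - [0,0,0]
    - [0,0,0]
    - [0,0,0]
    - [0,0,0]
    - [0,0,0]
    - [0,0,0]

```text
time: 3.0
position: [0.5129, 0.0491, 0.1374]
tool_rot: [0.99, 0.141, -0.0, -0.0]
contact_force: [-0.2, -0.2, -0.8]
grip_width: 0.0002
finger_force: 0.0
```

```bash
python3 - <<'E'
from plant import ctrl
import cv2,numpy as np
o=ctrl.get_obs(); print({k:np.round(o[k],4).tolist() for k in("time","position","contact_force")})
A=ctrl.capture("top")["color"];B=ctrl.capture("scene")["color"]
a=cv2.resize(A[140:240,210:370],(800,500),interpolation=cv2.INTER_CUBIC)[:,:]
a=cv2.resize(A[145:235,210:370],(533,300),interpolation=cv2.INTER_CUBIC)
b=cv2.resize(B[130:260,300:460],(533,300)[:0] or (369,300),interpolation=cv2.INTER_CUBIC)
cv2.imwrite("pics/p1.png",cv2.resize(np.vstack([cv2.resize(a,(533,300)),cv2.resize(np.hstack([b,np.zeros((300,164,3),np.uint8)]),(533,300))]),(533,600)))
print([ (np.round(d["position"],3).tolist(),round(d["conf"],2)) for d in ctrl.find_in("scene","pad_top")[:2]])
E
```

```text
{'time': 3.0, 'position': [0.5129, 0.0491, 0.1374], 'contact_force': [-0.1704, -0.2227, -0.814]}
[([0.52, 0.048, 0.106], 0.7)]
```

View pics/p1.png

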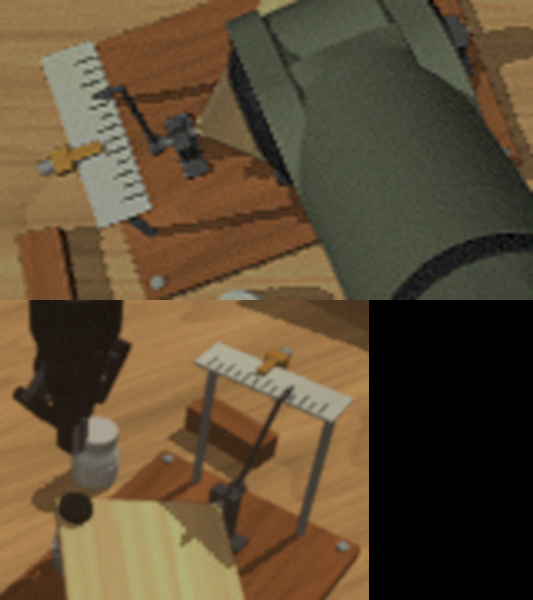

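Both views show the needle at rest and the tab clear of the arm, with the closed fingertips directly above the pad (scene about (331,195) against pad (332,220)). I'll descend to contact.

Emit:
drive_tool:
  gripper: [0,0,0,0,0,0,0,0,0,0,0,0]
  linear:
    - [0,0,7]
    - [0,0,7]
    - [0,0,6]
    - [0,0,4]
    - [0,0,3]
    - [0,0,2]
    - [0,0,2]
    - [0,0,2]
    - [0,0,2]
    - [0,0,2]
    - [0,0,2]
    - [0,0,0]
  rotation:
    - [0,0,0]
    - [0,0,0]
    - [0,0,0]
    - [0,0,0]
    - [0,0,0]
    - [0,0,0]
    - [0,0,0]
    - [0,0,0]
    - [0,0,0]
    - [0,0,0]
    - [0,0,0]
    - [0,0,0]

```text
time: 4.35
position: [0.5126, 0.048, 0.0991]
tool_rot: [0.99, 0.14, -0.0, -0.0]
contact_force: [0.1, 0.2, 0.8]
grip_width: -0.0002
finger_force: 0.0
```

```bash
cat > m.py <<'E'
from plant import ctrl
import cv2,sys
from h import *
o=ctrl.get_obs(); print({k:np.round(o[k],4).tolist() for k in("time","position","contact_force")})
p=np.load("bp.npy")
P0={"top":(238.7,173.9),"scene":(425,168.7)}; IX={"top":(240.9,189.),"scene":(412.5,160.8)}
for c in P0:
    a=cv2.imread(f"pics/{c}0.png");b=ctrl.capture(c)["color"];cv2.imwrite(f"pics/{c}_{sys.argv[1]}.png",b)
    J=(proj(c,b2w(p,(-.02,.175,.198)))-proj(c,b2w(p,(.02,.175,.198))))[0]/40  # px per mm along -x
    x,y=np.round(P0[c]).astype(int);h=4
    t=a[y-h:y+h+1,x-h:x+h+1];R=b[y-20:y+31,x-30:x+31]
    best=[]
    m=cv2.matchTemplate(R,t,cv2.TM_CCOEFF_NORMED)
    # search along the -x line only
    ds=np.arange(-4,52,.5);s=[cv2.getRectSubPix(m,(1,1),(float(30-h+J[0]*d),float(20-h+J[1]*d)))[0,0] for d in ds]
    k=int(np.argmax(s));i=np.array(IX[c])-P0[c]
    print(c,"travel mm",ds[k],round(float(s[k]),2),"px/mm",J.round(3),"index approx",round(float(i@J/(J@J)),1))
E
python3 m.py a
```

```text
{'time': 4.35, 'position': [0.5126, 0.048, 0.0991], 'contact_force': [0.0569, 0.2267, 0.7596]}
top travel mm 0.0 1.0 px/mm [0.119 0.343] index approx 41.3
scene travel mm 0.0 1.0 px/mm [-0.404 -0.172] index approx 33.3
```

Emit:
drive_tool:
  gripper: [0,0,0,0,0,0]
  linear:
    - [0,0,2]
    - [0,0,2]
    - [0,0,2]
    - [0,0,2]
    - [0,0,2]
    - [0,0,0]
  rotation:
    - [0,0,0]
    - [0,0,0]
    - [0,0,0]
    - [0,0,0]
    - [0,0,0]
    - [0,0,0]

```text
time: 5.05
position: [0.5127, 0.048, 0.0891]
tool_rot: [0.99, 0.14, -0.0, -0.0]
contact_force: [0.6, -0.1, 0.6]
grip_width: 0.0001
finger_force: 0.0
```

```bash
python3 m.py b; python3 -c "
import cv2
cv2.imwrite('pics/b.png',cv2.resize(cv2.imread('pics/scene_b.png')[130:280,300:460],(640,600),interpolation=cv2.INTER_CUBIC))"
```

```text
{'time': 5.05, 'position': [0.5127, 0.048, 0.0891], 'contact_force': [0.5502, -0.0964, 0.5582]}
top travel mm 0.0 1.0 px/mm [0.119 0.343] index approx 41.3
scene travel mm 0.0 1.0 px/mm [-0.404 -0.172] index approx 33.3
```

View pics/b.png

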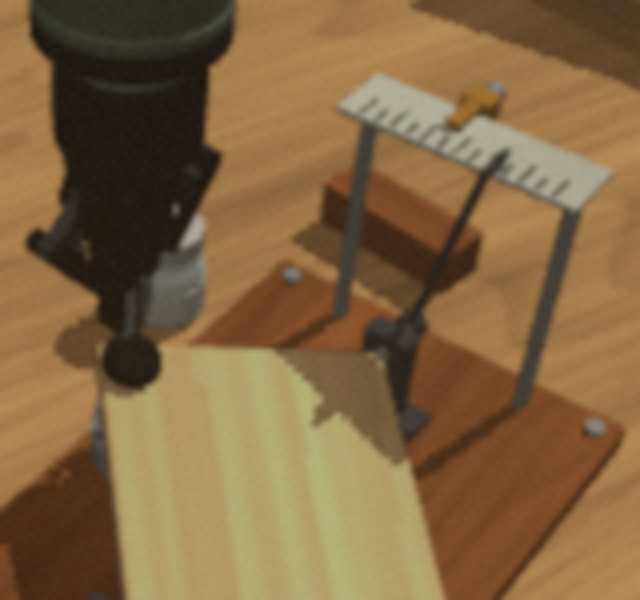

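The finger has disappeared behind the pad's disc (131,362 in the crop), so it went past the pad's robot side without touching it, and the needle is still at rest. I'll triangulate the pad and compare it with the TCP projection.

```bash
python3 - <<'E'
from h import *
import cv2
T=np.array([.5127,.048,.0891]);print("tcp scene",(proj("scene",T)-[300,130])*4)
Q={}
for c,roi in(("top",(300,180,335,215)),("scene",(320,205,345,235))):
    g=cv2.cvtColor(cv2.imread(f"pics/{c}0.png"),cv2.COLOR_BGR2GRAY);x0,y0,x1,y1=roi
    m=(g[y0:y1,x0:x1]<40).astype(np.uint8);n,l,s,ce=cv2.connectedComponentsWithStats(m)
    k=1+np.argmax(s[1:,4]);print(c,s[k],ce[k]+[x0,y0]);Q[c]=ce[k]+[x0,y0]
    for z in(.095,.1,.105,.11):
        print(z,least_squares(lambda p:(proj(c,[p[0],p[1],z])[0]-Q[c]),[.51,.05]).x.round(4))
r=least_squares(lambda p:np.r_[proj("top",p)[0]-Q["top"],proj("scene",p)[0]-Q["scene"]],[.51,.05,.1]);print(r.x,r.fun)
E
```

```text
tcp scene [[121.1570218  368.41855483]]
top [11 12 10 10 85] [315.63529412 196.55294118]
0.095 [0.5176 0.0515]
0.1 [0.5168 0.0515]
0.105 [0.516  0.0514]
0.11 [0.5153 0.0513]
scene [  6   9  13  13 133] [332.12781955 219.79699248]
0.095 [0.5136 0.0522]
0.1 [0.518  0.0493]
0.105 [0.5223 0.0465]
0.11 [0.5267 0.0436]
[0.51667864 0.05073227 0.09831335] [ 0.25773016  0.13761832  0.22350961 -0.0193455 ]
```

```bash
python3 - <<'E'
import cv2,numpy as np
from plant import ctrl
w=ctrl.capture("wrist");print(np.round(w["mtx"],1).tolist(),np.round(w["extrinsics"],3).tolist())
a,b,c=[cv2.resize(cv2.imread(f"pics/scene{s}.png")[195:245,310:360],(266,266),interpolation=cv2.INTER_CUBIC) for s in("0","_a","_b")]
g=lambda i:np.clip(i.astype(float)*1.8,0,255).astype(np.uint8)
W=cv2.resize(w["color"],(533,333))
out=np.zeros((600,798,3),np.uint8);out[:266]=g(np.hstack([a,b,c]));out[266:599,:533]=g(W)
cv2.imwrite("pics/w.png",out)
E
```

```text
[[309.7, 0.0, 319.5], [0.0, 309.7, 199.3], [0.0, 0.0, 1.0]] [[0.277, -0.961, -0.0, -0.097], [-0.91, -0.262, 0.321, 0.473], [-0.308, -0.089, -0.947, 0.438], [0.0, 0.0, 0.0, 1.0]]
```

View pics/w.png

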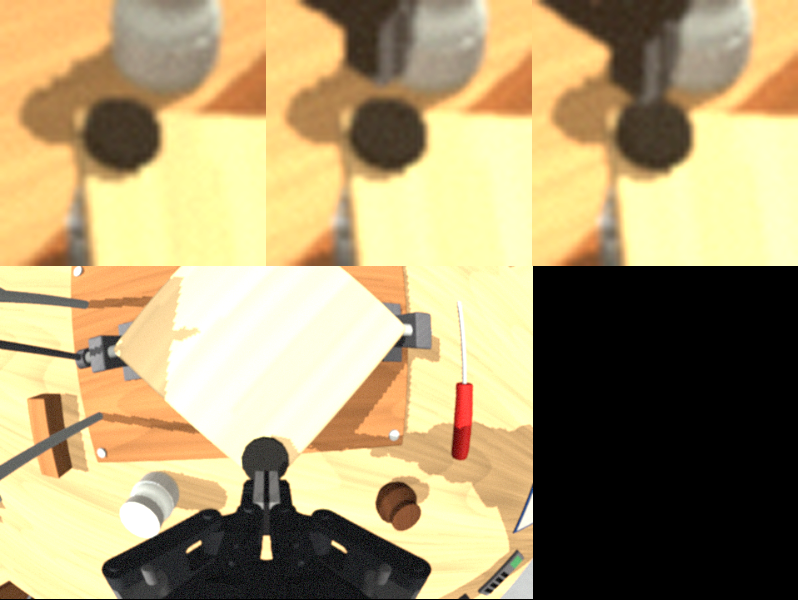

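```bash
python3 - <<'E'
from h import *
from plant import ctrl
w=ctrl.capture("wrist");E=w["extrinsics"];K=w["mtx"]
def pw(P):
    q=E[:3,:3]@np.array(P)+E[:3,3];r=np.hypot(*q[:2]);th=np.arctan2(r,q[2]);return K[0,0]*th*q[:2]/r+K[:2,2]
print("tcp wrist disp",pw([.5127,.048,.0891])/1.2+[0,266])
for z in(.09,.1,.11,.12,.13,.14):print(z,(pw([.5127,.048,z])/1.2+[0,266]).round(),((proj("scene",[.5127,.048,z])-[310,195])*5.32).round())
for P in((.516,.051,.1),(.52,.05,.1)):print("pad",P,(pw(P)/1.2+[0,266]).round(),((proj("scene",P)-[310,195])*5.32).round())
t=[(266-0)*1.2,(470-266)*1.2];s=[310+122/5.32,195+97/5.32]
r=least_squares(lambda p:np.r_[pw(p)-t,proj("scene",p)[0]-s],[.51,.05,.1]);print(r.x,r.fun)
# pad triangulated from wrist + scene + top
t=[(265)*1.2,(459-266)*1.2]
r=least_squares(lambda p:np.r_[pw(p)-t,proj("scene",p)[0]-[332.1,219.8],proj("top",p)[0]-[315.6,196.5]],[.51,.05,.1]);print(r.x,r.fun)
E
```

```text
tcp wrist disp [265.13595022 462.42757347]
0.09 [265. 463.] [[108. 143.]]
0.1 [265. 469.] [[108. 126.]]
0.11 [265. 476.] [[109. 108.]]
0.12 [265. 483.] [[109.  90.]]
0.13 [265. 491.] [[110.  72.]]
0.14 [265. 501.] [[110.  54.]]
pad (0.516, 0.051, 0.1) [262. 464.] [[119. 128.]]
pad (0.52, 0.05, 0.1) [265. 459.] [[122. 134.]]
[0.52242163 0.050073   0.12114447] [0.04869049 0.2398268  0.79419142 0.65845865]
[0.51909833 0.0499925  0.09800624] [-0.15770166  0.33090461  0.53882756  0.84462535  0.54204638 -0.62003233]
```

The brightened crops show the fingertip fully visible above the disc: scene crop (122,82) at the first stop and (122,97) at the second. The wrist view shows it over the pad at (265,472). So it is still above the pad by about 1–2 cm and centred on it, with the TCP reading lower than the true tip. I'll keep descending slowly and watch the force.

Emit:
drive_tool:
  gripper: [0,0,0,0,0]
  linear:
    - [0,0,2]
    - [0,0,2]
    - [0,0,2]
    - [0,0,2]
    - [0,0,0]
  rotation:
    - [0,0,0]
    - [0,0,0]
    - [0,0,0]
    - [0,0,0]
    - [0,0,0]

```text
time: 5.75
position: [0.5126, 0.0479, 0.0811]
tool_rot: [0.99, 0.14, -0.0, -0.0]
contact_force: [-0.3, 0.3, -0.3]
grip_width: 0.0003
finger_force: 0.0
```

```bash
python3 m.py c
```

```text
{'time': 5.75, 'position': [0.5126, 0.0479, 0.0811], 'contact_force': [-0.3212, 0.3462, -0.343]}
top travel mm 0.0 1.0 px/mm [0.119 0.343] index approx 41.3
scene travel mm 0.0 1.0 px/mm [-0.404 -0.172] index approx 33.3
```

```bash
python3 - <<'E'
import cv2,numpy as np
from plant import ctrl
w=ctrl.capture("wrist")["color"][220:320,260:380]
g=lambda i:np.clip(i.astype(float)*2.5,0,255).astype(np.uint8)
a=cv2.resize(cv2.imread("pics/scene_c.png")[195:245,310:360],(400,400),interpolation=cv2.INTER_CUBIC)
b=cv2.resize(w,(400,333),interpolation=cv2.INTER_CUBIC)
out=np.zeros((400,800,3),np.uint8);out[:,:400]=g(a);out[:333,400:]=g(b);cv2.imwrite("pics/c.png",out)
E
```

```text
(no output)
```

View pics/c.png

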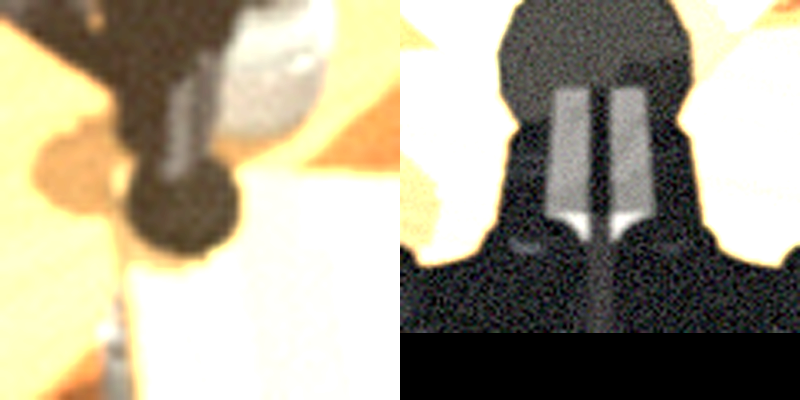

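The grey fingertips now overlap the disc in the scene crop, with the tip at (175,178) and the disc centre at (183,200). In the wrist view they stand over the pad with a small shadow offset. About 5–8 mm remains.

Emit:
drive_tool:
  gripper: [0,0,0,0,0]
  linear:
    - [0,0,2]
    - [0,0,2]
    - [0,0,2]
    - [0,0,2]
    - [0,0,0]
  rotation:
    - [0,0,0]
    - [0,0,0]
    - [0,0,0]
    - [0,0,0]
    - [0,0,0]

```text
time: 6.4
position: [0.5126, 0.048, 0.0731]
tool_rot: [0.99, 0.14, -0.0, -0.0]
contact_force: [0.5, -0.4, 0.4]
grip_width: 0.0001
finger_force: 0.2
```

```bash
python3 m.py d
```

```text
{'time': 6.4, 'position': [0.5126, 0.048, 0.0731], 'contact_force': [0.4951, -0.4183, 0.3589]}
top travel mm 0.0 0.85 px/mm [0.119 0.343] index approx 41.3
scene travel mm 2.5 0.92 px/mm [-0.404 -0.172] index approx 33.3
```

Contact has started: the needle has moved about 1–2 mm.

Emit:
drive_tool:
  gripper: [0,0,0,0,0,0,0,0]
  linear:
    - [0,0,2]
    - [0,0,2]
    - [0,0,2]
    - [0,0,2]
    - [0,0,2]
    - [0,0,2]
    - [0,0,2]
    - [0,0,0]
  rotation:
    - [0,0,0]
    - [0,0,0]
    - [0,0,0]
    - [0,0,0]
    - [0,0,0]
    - [0,0,0]
    - [0,0,0]
    - [0,0,0]

```text
time: 7.3
position: [0.5126, 0.0479, 0.0592]
tool_rot: [0.99, 0.14, -0.0, 0.0]
contact_force: [-2.5, -0.9, 4.3]
grip_width: 0.0002
finger_force: 2.2
```

```bash
python3 m.py e
```

```text
{'time': 7.3, 'position': [0.5126, 0.0479, 0.0592], 'contact_force': [-2.5339, -0.8666, 4.3453]}
top travel mm 18.5 0.71 px/mm [0.119 0.343] index approx 41.3
scene travel mm 19.5 0.83 px/mm [-0.404 -0.172] index approx 33.3
```

Emit:
drive_tool:
  gripper: [0,0,0,0,0,0,0]
  linear:
    - [0,0,2]
    - [0,0,2]
    - [0,0,2]
    - [0,0,2]
    - [0,0,2]
    - [0,0,1]
    - [0,0,0]
  rotation:
    - [0,0,0]
    - [0,0,0]
    - [0,0,0]
    - [0,0,0]
    - [0,0,0]
    - [0,0,0]
    - [0,0,0]

```text
time: 8.1
position: [0.5119, 0.0476, 0.0483]
tool_rot: [0.99, 0.14, -0.001, 0.0]
contact_force: [-7.9, -3.2, 9.9]
grip_width: 0.0
finger_force: 4.8
```

```bash
python3 m.py f; python3 - <<'E'
import cv2,numpy as np
from h import *
p=np.load("bp.npy")
z=lambda c,x,y,w,h,s:cv2.resize(cv2.imread(f"pics/{c}_f.png")[y:y+h,x:x+w],(w*s,h*s),interpolation=cv2.INTER_CUBIC)
a=z("top",220,150,50,60,8);b=z("scene",380,140,50,60,8)
cv2.imwrite("pics/f.png",np.hstack([a,b]))
for c,o in(("top",(220,150)),("scene",(380,140))):
    print(c,"dir of board y, px per 10mm",(proj(c,b2w(p,(-.02,.195,.197)))-proj(c,b2w(p,(-.02,.185,.197)))).round(2)*8,"5mm z",((proj(c,b2w(p,(-.02,.185,.2)))-proj(c,b2w(p,(-.02,.185,.195))))*8).round(1))
E
```

```text
{'time': 8.1, 'position': [0.5119, 0.0476, 0.0483], 'contact_force': [-7.9106, -3.2374, 9.9013]}
top travel mm 0.0 0.65 px/mm [0.119 0.343] index approx 41.3
scene travel mm 2.5 0.69 px/mm [-0.404 -0.172] index approx 33.3
top dir of board y, px per 10mm [[-28.32  10.24]] 5mm z [[-2.8 -2.6]]
scene dir of board y, px per 10mm [[ 18.   -15.76]] 5mm z [[  2.9 -14.8]]
```

View pics/f.png

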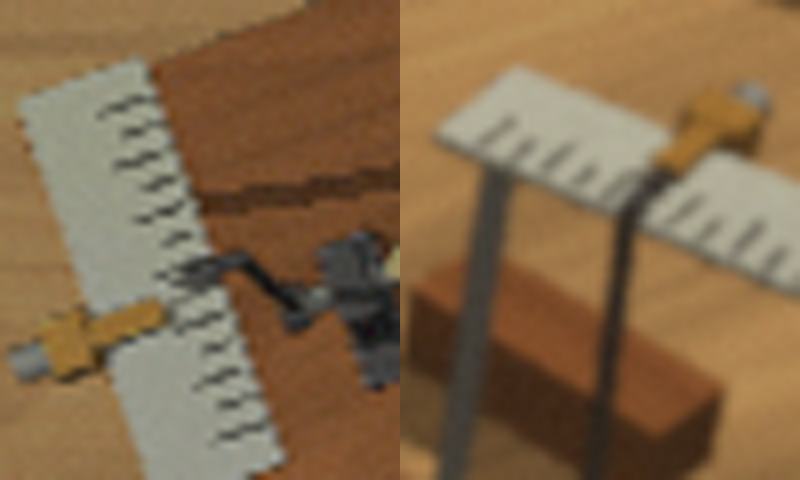

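Top crop: tip at about (170,277), tab end at (168,314). Scene crop: tip at about (660,178), tab end at (672,165). Travel is about 31 mm, so a few mm remain. I'll measure both in board coordinates by colour segmentation.

```bash
cat > n.py <<'E'
import cv2,sys
from h import *
p=np.load("bp.npy");tag=sys.argv[1]
def unproj(c,px,z):
    d=np.load(c+".npz");E=d["extrinsics"];R,t=E[:3,:3],E[:3,3]
    r=np.c_[px,np.ones(len(px))]@np.linalg.inv(d["mtx"]).T@R;o=-R.T@t
    P=o+r*((z-o[2])/r[:,2])[:,None];q=P[:,:2]-p[:2];C,s=np.cos(p[2]),np.sin(p[2])
    return np.c_[C*q[:,0]+s*q[:,1],-s*q[:,0]+C*q[:,1]]*1000
for c in("top","scene"):
    im=cv2.imread(f"pics/{c}{tag}.png");S=6
    im=cv2.resize(im,None,fx=S,fy=S,interpolation=cv2.INTER_CUBIC);H=cv2.cvtColor(cv2.GaussianBlur(im,(5,5),0),cv2.COLOR_BGR2HSV)
    Y,X=np.mgrid[:im.shape[0],:im.shape[1]];px=np.c_[X.ravel(),Y.ravel()];px=(px+.5)/S-.5
    ctr=proj(c,b2w(p,(-.02,.19,.195)))[0];k=np.abs(px-ctr).max(1)<32;px=px[k];h=H.reshape(-1,3)[k]
    for n,m,z,yr in(("tab",(h[:,1]>120)&(h[:,0]>10)&(h[:,0]<28),.195,(183,205)),("needle",h[:,2]<75,.2,(158,186))):
        B=unproj(c,px,z);q=B[m&(B[:,1]>yr[0])&(B[:,1]<yr[1])&(np.abs(B[:,0]+10)<45)]
        for y in np.arange(*yr,3):
            w=q[np.abs(q[:,1]-y)<1.5,0]
            if len(w):print(c,n,int(y),"x min/med/max",np.percentile(w,[3,50,97]).round(1),len(w))
E
for t in 0 _f; do echo "== $t"; python3 n.py $t;done
```

```text
== 0
top tab 189 x min/med/max [-21.3 -17.8 -13.8] 86
top tab 192 x min/med/max [-21.7 -17.4 -13.1] 139
top tab 195 x min/med/max [-21.2 -17.  -12.8] 131
top tab 198 x min/med/max [-21.3 -17.1 -13. ] 132
top tab 201 x min/med/max [-21.5 -17.5 -13.3] 133
top tab 204 x min/med/max [-21.4 -17.2 -13.1] 110
top needle 158 x min/med/max [ 6.6 14.5 22.8] 120
top needle 161 x min/med/max [ 7.6 13.4 22.8] 183
top needle 164 x min/med/max [ 7.9 18.4 23.9] 169
top needle 167 x min/med/max [15.3 20.1 24.8] 147
top needle 170 x min/med/max [15.7 19.9 23.8] 126
top needle 173 x min/med/max [-46.1  19.9  23.8] 122
top needle 176 x min/med/max [-36.6  20.3  23. ] 87
top needle 179 x min/med/max [19.5 21.2 22.9] 46
scene tab 183 x min/med/max [-17.3 -13.8 -10.7] 44
scene tab 186 x min/med/max [-18.7 -14.5 -10.7] 107
scene tab 189 x min/med/max [-19.5 -15.  -10.6] 118
scene tab 192 x min/med/max [-19.4 -15.1 -10.9] 115
scene tab 195 x min/med/max [-19.6 -15.2 -10.9] 114
scene tab 198 x min/med/max [-19.9 -15.3 -10.8] 119
scene tab 201 x min/med/max [-21.  -15.5 -10.2] 140
scene tab 204 x min/med/max [
[... 1044 characters left out ...]
-10.9] 103
scene tab 189 x min/med/max [-19.4 -14.9 -10.6] 117
scene tab 192 x min/med/max [-19.4 -15.1 -10.9] 115
scene tab 195 x min/med/max [-19.3 -15.1 -10.9] 110
scene tab 198 x min/med/max [-19.9 -15.3 -10.9] 118
scene tab 201 x min/med/max [-20.9 -15.5 -10.4] 137
scene tab 204 x min/med/max [-24.4 -15.7   4.6] 165
scene needle 158 x min/med/max [-10.9  -9.7  -8.4] 19
scene needle 161 x min/med/max [-11.3 -10.1  -8.9] 30
scene needle 164 x min/med/max [-11.2 -10.2  -9.1] 31
scene needle 167 x min/med/max [-12.3 -10.2  -8.5] 50
scene needle 170 x min/med/max [-12.7 -10.8  -8.6] 57
scene needle 173 x min/med/max [-12.4 -10.7  -8.9] 49
scene needle 176 x min/med/max [-12.  -10.5  -9.2] 21
```

The needle has about 5 mm left to go (5.9 from top, 4.4 from scene), so the pad needs another 3.7 mm or so. I'll press slowly and hold.

Emit:
drive_tool:
  gripper: [0,0,0,0,0,0]
  linear:
    - [0,0,1]
    - [0,0,1]
    - [0,0,1]
    - [0,0,0.7]
    - [0,0,0]
    - [0,0,0]
  rotation:
    - [0,0,0]
    - [0,0,0]
    - [0,0,0]
    - [0,0,0]
    - [0,0,0]
    - [0,0,0]

```text
time: 8.8
position: [0.5118, 0.0475, 0.0447]
tool_rot: [0.99, 0.14, -0.001, 0.0]
contact_force: [-8.7, -2.5, 10.3]
grip_width: 0.0004
finger_force: 5.6
```

```bash
python3 m.py g|head -1; python3 n.py _g|egrep "tab (19|20)|needle (16[4-9]|17)"
```

```text
{'time': 8.8, 'position': [0.5118, 0.0475, 0.0447], 'contact_force': [-8.6937, -2.4784, 10.2681]}
top tab 192 x min/med/max [-21.5 -17.3 -13.1] 134
top tab 195 x min/med/max [-21.5 -17.2 -12.8] 136
top tab 198 x min/med/max [-21.4 -17.1 -12.9] 135
top tab 201 x min/med/max [-21.5 -17.5 -13.3] 133
top tab 204 x min/med/max [-21.4 -17.2 -13.1] 110
top needle 164 x min/med/max [-18.2 -15.   10.3] 105
top needle 167 x min/med/max [-20.4 -16.7 -13.2] 107
top needle 170 x min/med/max [-20.8 -17.7 -14.7] 93
top needle 173 x min/med/max [-19.6 -16.5 -14.1] 79
top needle 176 x min/med/max [-16.6 -14.9  13.2] 26
scene tab 192 x min/med/max [-19.3 -15.1 -10.9] 114
scene tab 195 x min/med/max [-19.4 -15.2 -10.9] 111
scene tab 198 x min/med/max [-19.9 -15.3 -10.9] 118
scene tab 201 x min/med/max [-20.7 -15.5 -10.4] 136
scene tab 204 x min/med/max [-24.8 -16.1   3. ] 160
scene needle 164 x min/med/max [-15.9 -14.9 -13.7] 26
scene needle 167 x min/med/max [-16.5 -14.7 -12.7] 53
scene needle 170 x min/med/max [-16.6 -14.4 -12.3] 59
scene needle 173 x min/med/max [-15.6 -14.  -12.5] 40
scene needle 176 x min/med/max [-14.2 -14.  -13.4] 3
```

The needle is at the index to within about 1 mm. I'll hold for 1.2 s.

Emit:
drive_tool:
  gripper: [0,0,0,0,0,0,0,0,0,0,0,0]
  linear:
    - [0,0,0]
    - [0,0,0]
    - [0,0,0]
    - [0,0,0]
    - [0,0,0]
    - [0,0,0]
    - [0,0,0]
    - [0,0,0]
    - [0,0,0]
    - [0,0,0]
    - [0,0,0]
    - [0,0,0]
  rotation:
    - [0,0,0]
    - [0,0,0]
    - [0,0,0]
    - [0,0,0]
    - [0,0,0]
    - [0,0,0]
    - [0,0,0]
    - [0,0,0]
    - [0,0,0]
    - [0,0,0]
    - [0,0,0]
    - [0,0,0]

```text
time: 10.1
position: [0.5119, 0.0476, 0.0447]
tool_rot: [0.99, 0.14, -0.001, 0.0]
contact_force: [-9.3, -3.9, 9.7]
grip_width: 0.0002
finger_force: 5.6
```

```bash
python3 m.py h|head -1; python3 n.py _h|egrep "tab 195|needle (170|173)"
```

```text
{'time': 10.1, 'position': [0.5119, 0.0476, 0.0447], 'contact_force': [-9.3299, -3.8757, 9.6952]}
top tab 195 x min/med/max [-21.4 -17.2 -13. ] 133
top needle 170 x min/med/max [-20.6 -18.  -15. ] 79
top needle 173 x min/med/max [-19.5 -16.5 -14. ] 80
scene tab 195 x min/med/max [-19.6 -15.2 -10.9] 114
scene needle 170 x min/med/max [-16.3 -14.3 -12.3] 55
scene needle 173 x min/med/max [-15.8 -14.  -12.4] 44
```

The needle stayed still through the hold. Now I'll lift off gently.

Emit:
drive_tool:
  gripper: [0,0,0,0,0,0,0,0,0,0,0,0]
  linear:
    - [0,0,-2]
    - [0,0,-3]
    - [0,0,-3]
    - [0,0,-3]
    - [0,0,-3]
    - [0,0,-3]
    - [0,0,-3]
    - [0,0,-3]
    - [0,0,-3]
    - [0,0,-3]
    - [0,0,-3]
    - [0,0,-5]
  rotation:
    - [0,0,0]
    - [0,0,0]
    - [0,0,0]
    - [0,0,0]
    - [0,0,0]
    - [0,0,0]
    - [0,0,0]
    - [0,0,0]
    - [0,0,0]
    - [0,0,0]
    - [0,0,0]
    - [0,0,0]

```text
time: 11.4
position: [0.5125, 0.0479, 0.0818]
tool_rot: [0.99, 0.14, -0.0, 0.0]
contact_force: [-0.4, 0.1, 1.0]
grip_width: 0.0003
finger_force: 0.0
```

Emit:
drive_tool:
  gripper: [0,0,0,0,0,0,0,0,0]
  linear:
    - [0,0,-8]
    - [0,0,-10]
    - [0,0,-10]
    - [0,0,-10]
    - [0,0,-10]
    - [0,0,-10]
    - [0,0,-5]
    - [0,0,0]
    - [0,0,0]
  rotation:
    - [0,0,0]
    - [0,0,0]
    - [0,0,0]
    - [0,0,0]
    - [0,0,0]
    - [0,0,0]
    - [0,0,0]
    - [0,0,0]
    - [0,0,0]

```text
time: 12.3
position: [0.5126, 0.0479, 0.1445]
tool_rot: [0.99, 0.14, -0.0, 0.0]
contact_force: [-0.1, -0.4, -1.0]
grip_width: 0.0001
finger_force: 0.0
```

```bash
python3 m.py i; python3 n.py _i|egrep "tab 195|needle (167|170)"
```

```text
{'time': 12.3, 'position': [0.5126, 0.0479, 0.1445], 'contact_force': [-0.1247, -0.417, -0.9829]}
top travel mm 0.0 1.0 px/mm [0.119 0.343] index approx 41.3
scene travel mm 0.0 1.0 px/mm [-0.404 -0.172] index approx 33.3
top tab 195 x min/med/max [-21.5 -17.3 -13. ] 134
top needle 167 x min/med/max [15.8 20.  24.3] 131
top needle 170 x min/med/max [16.4 20.1 23.7] 115
scene tab 195 x min/med/max [-19.5 -15.2 -10.9] 113
scene needle 167 x min/med/max [21.9 23.3 25. ] 43
scene needle 170 x min/med/max [22.3 23.  23.9] 11
```

The blank is back at rest, the index hasn't moved, and the arm is clear.

```bash
python3 -c "
from plant import ctrl
print(ctrl.job_done())"
```

```text
the job is handed in; nothing more can be done
None
```

I pressed the pad until the needle stood within about 1 mm of the index (by the cameras), held it there for about 1.3 s, then let the blank spring back to rest; the index did not move, and the job is handed in at about 12.3 s, with no verdict returned.

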